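# Alternate the disc springs on a sprung foot

### The arm

A 7-joint arm with a two-finger parallel gripper is mounted at the origin on the work surface. World frame = base frame: x ahead of the robot, y to its left, z up, the work surface at z = 0. Lengths are in mm, angles in rad, forces in N, time in s.
With the tool pointing down it reaches from about 400 to 925 mm from the base axis. Payload 4.1 kg.
Tool frame: the origin (TCP) lies at the very end of the fingers, on their centre line; the grasp point (between the pads) lies 19 mm behind it (env.grip_depth is the z of the grasp point in the tool frame, in mm); z points along the fingers, y is the line along which they close (so a half turn about z gives the same grasp; the last joint's range is limited). The gripper opens to 85 mm and grips with 20 to 120 N. Pads are 22 mm wide; open, the fingers measure 114 mm over their backs; the gripper's body (76 mm by 85 mm) begins 54 mm behind the grasp point. The pads swing forward as they close: fully open they stand 13 mm farther back than shut.
Start: joints at [1.009, 0.398, 0.045, 1.537, -0.019, 1.207, -0.051], TCP at [290.236, -581.641, 231.347] pointing down, gripper open.
Joint ranges: [-2.82, 2.82], [-0.49, 2.23], [-1.37, 1.46], [0, 2.46], [-1.36, 4.5], [0.23, 2], [-2.94, 2.94]. Speed limits (rad/s): [2.57, 2.57, 3.14, 3.14, 3.14, 3.14, 3.14].

### API

Orientations are given as [roll, pitch, yaw] about the fixed x, y, z axes, in that order (R = Rz(yaw) Ry(pitch) Rx(roll)).
In Python, from station import readout, cams, env gives the robot as it stands.
- The arm moves only by the tool play_rows, never from a script. Its arguments are lists of equal length, an entry for each row: "slide": the shift along the tool's x, y, z scaled (see below), a list of three; "angular": the turn, a rotation vector about the tool's x, y, z scaled (see below), a list of three; "fingers": the gripper's target within -1 to 1 (shut at 1, half-way at 0, fully open at -1). In form: {"slide": [[tx, ty, tz], ...], "angular": [[ax, ay, az], ...], "fingers": [fingers, ...]}. A call has 1 to 20 rows; each row is the pose to reach, as a shift and turn from the pose commanded when the call began, along the tool's axes at that moment; what a row does not reach only later rows make up. The controller multiplies each number of a shift by 0.25 m and each number of a turn by 0.5 rad. A row lasts 1/8 s, in which the tool goes at most 62.5 mm and 10.7 degrees, less where a joint would pass 70% of its speed; a pose out of reach is approached as far as the arm can. A call with a number of a shift or a turn outside -1 to 1 is refused whole. A call with a gripper value outside its range is refused whole. The fingers move at their own pace and stop on an object; "grip_force" is the grip in N (left out, the last holds). Time passes only in rows, so rows that repeat a pose let the fingers close. It gives the time, the measured TCP pose, the force, the opening and the grip force at its end, in the units of the state.
- readout.get_obs(): the state, without advancing time (a new reading comes with each control period).
- cams.capture(name): name is "scene" or "top" or "wrist"; returns the picture (400x640x3 uint8, red, green, blue); there is no depth.
- cams.camera_model(name): a dict with "intrinsics" (3x3 intrinsics, pixels), "R" (3x3) and "t" (3): a world point X has camera coordinates R X + t; the wrist camera has in their place "hand_eye" (4x4, takes a point from camera to tool coordinates, whose origin is the TCP and whose axes are the flange's). Camera axes: x right, y down, z forward; pixel columns grow to the right and rows downward; lengths in mm; the calibration is good to about 2 mm. A picture is of the moment at which its call begins: read the wrist's pose just before it. camera_model takes no time and is no camera call.
- env.finish_job(): hands the job in; it is judged then, once.
The state is a dict: "time_s": time; "joint_pos": joint angles; "qvel": joint speeds; "effort": joint torques, N m; "tcp_pos": TCP position; "eef_rot": TCP orientation; "wrist_force": force on the tool from outside, world axes, zero at the start; "moment": the same for the moment, N m; "gripper_width": finger opening in mm; "grasp_force": force on a finger pad.
Only numpy, scipy, OpenCV 4.12 (cv2) and the standard library are available. Lean on these libraries where they do the work, as an engineer would, in place of code of your own. Each camera call takes 0.05 s, during which the arm holds its last target. There are 200 camera calls.

### The job

The sprung foot for the tactile model has its first conical disc spring on the arbor, crown up. Finish the stack of three so that the cones alternate: first put on the loose cone that lies crown down, so that crown meets crown, then the loose cone that lies crown up on top of it, so that wide rim meets wide rim, both level and fully home and let go. The flat washer of the same size is not wanted: leave it, the little house and tree, the rubber foot and the screwdriver where they are.

Things in the scene. Friction and masses are not known exactly. Their poses are not given: they have to be found in the camera images.
- disc_down: Steel conical washer, about 110 g: 62 mm outside, 22 mm bore, 15 mm high. Wide end: a 62 mm cylindrical rim 6 mm high (grip it across), narrowing to a flat 31 mm crown ring. Origin: centre of the wide end's plane; z axis towards the crown. Lies crown down: z axis down, origin 15 mm above the table, rim 9 to 15 mm above it. Becomes the middle of the stack.
- disc_up: Steel conical washer, about 110 g: 62 mm outside, 22 mm bore, 15 mm high. Wide end: a 62 mm cylindrical rim 6 mm high (grip it across), narrowing to a flat 31 mm crown ring. Origin: centre of the wide end's plane; z axis towards the crown. Lies crown up: z axis up, origin on the table, rim 0 to 6 mm above it. Becomes the top of the stack.
- arbor_seat (a point): Arbor's axis at the top of the fixed grey foot (86 mm square), 20 mm above the table; z up. Dark steel arbor: 18 mm thick, ends 60 mm above here, its last 14 mm taper to 8 mm. First disc, same size, is fixed here, crown up, crown 15 mm above here. Finished: middle disc from 15 to 30 mm above here (rim 24-30), top disc 30 to 45 (rim 30-36), both origins at 30.
- flat_washer: Plain flat steel washer lying on the table, not wanted: 62 mm outside, 22 mm bore, 6 mm thick. Origin: centre of its underside. The two cones and this washer lie on any of three places beside the foot.
- model_house: Loose white printed house, 42 x 36 mm, 72 mm high with the roof. Origin: centre of its underside.
- model_tree: Loose white printed tree, about 45 mm across, 90 mm high. Origin: centre of its underside.
- rubber_foot: Loose black rubber foot, a disc of 22 mm diameter, 12 mm high. Origin: centre of its underside.
- screwdriver: Loose screwdriver lying on the table. Origin: on the table under its middle.

How it is judged (in metres and radians):
At the end, for the whole second after the job is handed in: Both cones at rest on the arbor (within 5 mm of its axis, level within 0.12 rad): the crown-down one on the first disc, the crown-up one on that, both wide ends 30 mm above the seat within 2.5 mm. Washer, house, tree, rubber foot and screwdriver within 30 mm of where they were (horizontal distance between each of disc_down, disc_up and arbor_seat below 0.005 m and z of disc_down in the frame of arbor_seat between 0.0275 and 0.0325 m and linear speed of each of disc_down, disc_up below 0.02 m/s and angle between disc_down's own z axis and vertical above 3.02 rad and z of disc_up in the frame of arbor_seat between 0.0275 and 0.0325 m and angle between disc_up's own z axis and vertical below 0.12 rad); the robot touches nothing.
It fails at once if the flat washer, house, tree, rubber foot or screwdriver is moved by more than 30 mm (distance of any of flat_washer, model_house, model_tree, rubber_foot, screwdriver from where it was at the start of the episode above 0.03 m).
It also fails if it takes over 46 s, if anything falls off the work surface, if the arm or the gripper's body presses on something with over 40 N, if the wrist force passes 120 N, or if a joint passes its speed limit or range.

## Working session

There is one attempt and no reset: what is moved stays moved. The work goes in short steps, Python scripts to look and compute and a tool call to move; the robot and the scene stay as the last step left them, time stands still between calls to the robot, and variables do not carry over. Pictures are saved under pics/ and viewed, at most 10 in all, crops included, and the job is handed in when it is done.

Besides the shell and the picture viewer there is one more tool, called after "Call:" as name(argument=value, ...), one argument or row to a line, values as JSON. play_rows: Moves the arm, as the interface text tells. Its arguments: {"type":"object","properties":{"slide":{"type":"array"},"angular":{"type":"array"},"fingers":{"type":"array"},"grip_force":{"type":"number"}},"required":["slide","angular","fingers"]}

```bash
mkdir -p pics; ls; python3 - <<'E'
from station import readout, cams, env
import cv2,numpy as np
print(readout.get_obs(), env.grip_depth)
for n in ("top","scene"):
    cv2.imwrite(f"pics/{n}0.png",cams.capture(n)[:,:,::-1]); 
for n in ("top","scene","wrist"): print(n,cams.camera_model(n))
E
```

```text
pics
{'time_s': 0.0, 'joint_pos': array([ 1.00900503,  0.39920856,  0.04505607,  1.53785314, -0.01871907,
        1.20687123, -0.05069475]), 'qvel': array([-0.00043707, -0.00024632, -0.00028874, -0.0022287 ,  0.00073262,
       -0.00062023,  0.00056428]), 'effort': array([-9.40325799e-05, -4.75128937e+01,  1.36475924e+00, -2.54219466e+01,
        1.16050444e-02,  9.33231931e-03,  4.45642797e-06]), 'tcp_pos': array([ 289.9313514 , -581.07159381,  230.26513712]), 'eef_rot': array([-3.13967847e+00,  1.24775291e-04,  4.62881954e-01]), 'wrist_force': array([-0.31622642, -0.82483355, -0.04256981]), 'moment': array([-0.03830645, -0.00780657,  0.01009498]), 'grasp_force': 0.0, 'gripper_width': 85.33174347039905} -18.700000000000003
top {'intrinsics': array([[400.31347918,   0.        , 317.97093807],
       [  0.        , 400.31347918, 199.16859058],
       [  0.        ,   0.        ,   1.        ]]), 'R': array([[ 4.63732525e-03, -9.99987758e-01,  1.72620403e-03],
       [-9.73192543e-01, -4.90999292e-03, -2.29939483e-01],
       [ 2.29945144e-01, -6.13624720e-04, -9.73203398e-01]]), 't': 
[... 266 characters left out ...]
-0.00633697],
       [ 0.75551749,  0.14415675, -0.63907132],
       [-0.62618092, -0.12786623, -0.76912137]]), 't': array([ 197.10766055, -381.73424456, 1251.47256447])}
wrist {'intrinsics': array([[346.54997259,   0.        , 319.06976096],
       [  0.        , 346.54997259, 198.13658414],
       [  0.        ,   0.        ,   1.        ]]), 'hand_eye': array([[ 9.78777817e-04, -9.49540960e-01, -3.13641527e-01,
         8.18479846e+01],
       [ 9.99999191e-01,  1.18438180e-03, -4.64995835e-04,
         2.19846949e-02],
       [ 8.13003907e-04, -3.13640818e-01,  9.49541351e-01,
        -1.43779626e+02],
       [ 0.00000000e+00,  0.00000000e+00,  0.00000000e+00,
         1.00000000e+00]])}
```

View pics/top0.png

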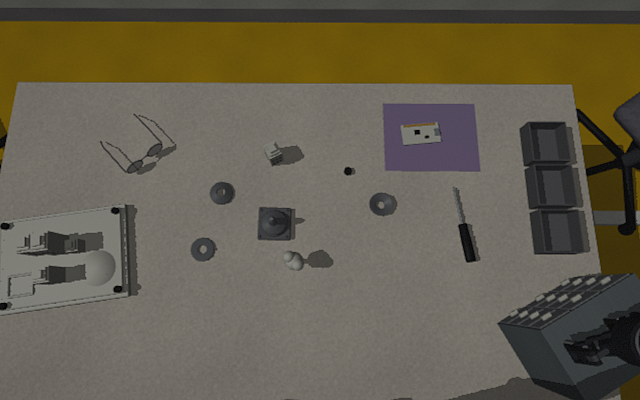

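View pics/scene0.png

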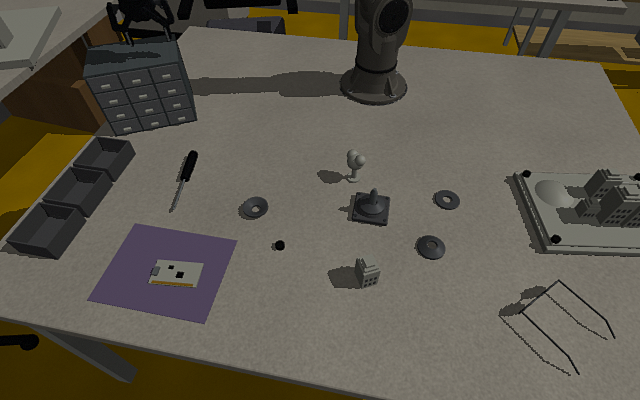

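The top view shows ring objects at about (382,204), (222,193) and (203,249), with the arbor foot at (277,223), the tree at (293,260), the house at (275,152) and the rubber foot at (348,171). I'll enlarge the rings to tell them apart and measure their positions.

```bash
cat > h.py <<'E'
import numpy as np, cv2
from station import readout, cams, env
def ray(n,uv,T=None):
    m=cams.camera_model(n); d=np.linalg.inv(m["intrinsics"])@[uv[0],uv[1],1.]
    if n=="wrist":
        M=T@m["hand_eye"]; return M[:3,3],M[:3,:3]@d
    return -m["R"].T@m["t"], m["R"].T@d
def plane(n,uv,z,T=None):
    o,d=ray(n,uv,T); return o+d*(z-o[2])/d[2]
def proj(n,X,T=None):
    m=cams.camera_model(n)
    if n=="wrist": c=np.linalg.inv(T@m["hand_eye"])@np.r_[X,1]; c=c[:3]
    else: c=m["R"]@X+m["t"]
    p=m["intrinsics"]@c; return p[:2]/p[2]
def tool():
    from scipy.spatial.transform import Rotation as R
    o=readout.get_obs(); T=np.eye(4); T[:3,:3]=R.from_euler('xyz',o["eef_rot"]).as_matrix(); T[:3,3]=o["tcp_pos"]; return T
E
python3 - <<'E'
from h import *
t=cv2.imread("pics/top0.png"); s=cv2.imread("pics/scene0.png")
c=lambda im,u,v,r=24: cv2.resize(im[v-r:v+r,u-r:u+r],(260,260),interpolation=cv2.INTER_CUBIC)
P=[(382,204),(222,193),(203,249)];
Q=[proj("scene",plane("top",p,5)).round().astype(int) for p in P]; print(Q)
for p in P+[(277,223),(293,260),(275,152),(348,171),(462,222)]: print(p,plane("top",p,5).round())
cv2.imwrite("pics/c.png",cv2.convertScaleAbs(np.vstack([np.hstack([c(t,*p) for p in P]),np.hstack([c(s,*q) for q in Q])]),alpha=1.8))
E
```

```text
[array([253, 209]), array([429, 247]), array([445, 199])]
(382, 204) [ 596. -239.    5.]
(222, 193) [624. 188.   5.]
(203, 249) [475. 229.   5.]
(277, 223) [544.  39.   5.]
(293, 260) [447.  -5.   5.]
(275, 152) [741.  50.   5.]
(348, 171) [ 688. -150.    5.]
(462, 222) [ 549. -448.    5.]
```

View pics/c.png

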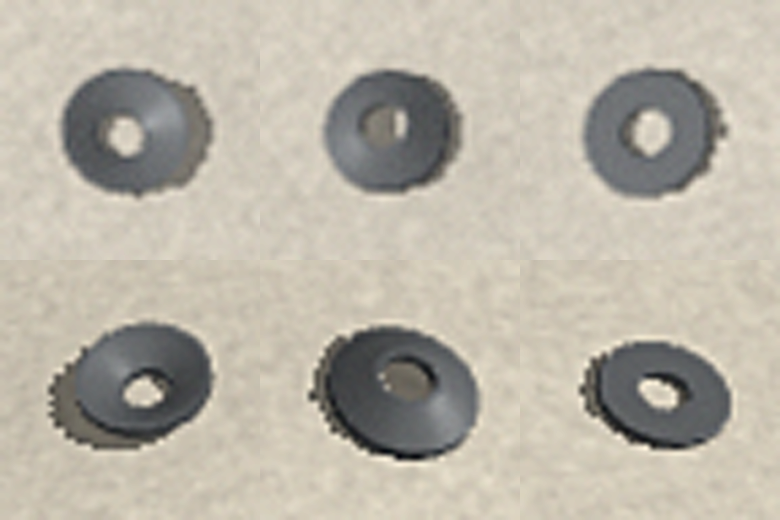

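In both views the bowl-shaped disc_down is the one at about (596,-239), the domed disc_up is at (624,188), and the flat washer is at (475,229). The current yaw of 0.463 also suits the tree, because it closes the fingers across the tree's direction, so I'll keep it. Next I move over disc_down.

Call:
play_rows(
  slide=[
    [0.2,-0.08,0],
    [0.4,-0.16,0],
    [0.6,-0.24,0],
    [0.75,-0.3,0],
    [0.85,-0.34,0],
    [0.85,-0.34,0],
  ],
  angular=[
    [0,0,0],
    [0,0,0],
    [0,0,0],
    [0,0,0],
    [0,0,0],
    [0,0,0],
  ],
  fingers=[-1,-1,-1,-1,-1,-1],
)

```text
time_s: 0.85
tcp_pos: [444.3, -408.1, 230.9]
eef_rot: [-3.14, -0.001, 0.468]
wrist_force: [-1.0, 0.0, -0.5]
gripper_width: 85.2
grasp_force: 0.0
```

Call:
play_rows(
  slide=[
    [0.2,-0.08,0.1],
    [0.4,-0.16,0.2],
    [0.6,-0.24,0.3],
    [0.75,-0.3,0.4],
    [0.85,-0.34,0.44],
    [0.85,-0.34,0.44],
    [0.85,-0.34,0.44],
  ],
  angular=[
    [0,0,0],
    [0,0,0],
    [0,0,0],
    [0,0,0],
    [0,0,0],
    [0,0,0],
    [0,0,0],
  ],
  fingers=[-1,-1,-1,-1,-1,-1,-1],
)

```text
time_s: 1.72
tcp_pos: [593.4, -242.7, 121.5]
eef_rot: [3.14, 0.002, 0.46]
wrist_force: [-0.6, 0.3, -0.8]
gripper_width: 85.3
grasp_force: 0.0
```

```bash
cat >> h.py <<'E'
def blobs(im,thr=120,amin=800):
    # dark grey, low-saturation regions, filled ellipses
    g=cv2.cvtColor(im,cv2.COLOR_RGB2GRAY); m=(g<thr).astype(np.uint8)
    cs,h=cv2.findContours(m,cv2.RETR_CCOMP,cv2.CHAIN_APPROX_NONE); return [(c,hh) for c,hh in zip(cs,h[0]) if cv2.contourArea(c)>amin]
E
python3 - <<'E'
from h import *
T=tool(); im=cams.capture("wrist"); cv2.imwrite("pics/w1.png",im[:,:,::-1])
np.save("w1T.npy",T); print(T.round(3)); print(readout.get_obs()["time_s"])
E
```

```text
[[ 8.96000e-01  4.44000e-01 -1.00000e-03  5.93371e+02]
 [ 4.44000e-01 -8.96000e-01 -2.00000e-03 -2.42750e+02]
 [-2.00000e-03  1.00000e-03 -1.00000e+00  1.21500e+02]
 [ 0.00000e+00  0.00000e+00  0.00000e+00  1.00000e+00]]
1.775
```

View pics/w1.png

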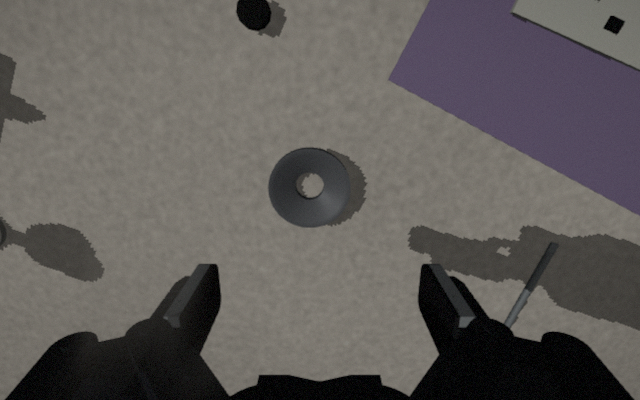

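The wrist view shows disc_down at about (309,188), roughly 80 px across and between the open fingers. Its shadow lies at its right edge.

```bash
cat >> h.py <<'E'
def steel(im,c,r=70):
    i=im.astype(int); m=((i[...,2]-i[...,0]>1)).astype(np.uint8)
    k=np.zeros_like(m); cv2.circle(k,(int(c[0]),int(c[1])),r,1,-1); m=cv2.morphologyEx(m*k,cv2.MORPH_OPEN,np.ones((3,3)))
    cs,_=cv2.findContours(m,cv2.RETR_EXTERNAL,cv2.CHAIN_APPROX_NONE); c=max(cs,key=cv2.contourArea); return c
def ringfit(n,c,z,T=None):
    P=np.array([plane(n,p[0]+0.0,z,T)[:2] for p in c]); (x,y),r=cv2.minEnclosingCircle(P.astype(np.float32))
    A=np.c_[2*P,np.ones(len(P))]; s=np.linalg.lstsq(A,(P**2).sum(1),rcond=None)[0]; R=np.sqrt(s[2]+s[:2]@s[:2])
    return s[:2].round(1),R.round(1),np.round([x,y,r],1)
E
python3 - <<'E'
from h import *
im=cv2.imread("pics/w1.png")[:,:,::-1]; T=np.load("w1T.npy")
c=steel(im,(309,188)); print(cv2.fitEllipse(c)); print("wrist",ringfit("wrist",c,15,T))
t=cv2.imread("pics/top0.png")[:,:,::-1]; s=cv2.imread("pics/scene0.png")[:,:,::-1]
for nm,p,q,z in(("down",(382,204),(253,209),15),("up",(222,193),(429,247),3),("washer",(203,249),(445,199),6)):
    for n,i,u in(("top",t,p),("scene",s,q)):
        print(nm,n,ringfit(n,steel(i,u,24),z))
x=T[:3,:3].T@np.array([0,0,0]);
E
```

```text
((319.9553527832031, 199.3166961669922), (42.33980178833008, 65.31450653076172), 55.53921890258789)
wrist (array([ 592.5, -241.2]), np.float64(20.4), array([ 593.2, -239.3,   29.7]))
down top (array([ 595.3, -236.4]), np.float64(22.6), array([ 595.3, -234.8,   29.5]))
down scene (array([ 595.7, -235.3]), np.float64(24.0), array([ 595.7, -233.8,   31.4]))
up top (array([625., 194.]), np.float64(23.5), array([625.8, 191.2,  30. ]))
up scene (array([624.9, 203.2]), np.float64(15.2), array([622.9, 202. ,  22.2]))
washer top (array([474.6, 230. ]), np.float64(26.5), array([474.6, 230.9,  29.7]))
washer scene (array([474.1, 232.8]), np.float64(27.7), array([474.7, 232.1,  30.3]))
```

```bash
python3 - <<'E'
from h import *
im=cv2.imread("pics/w1.png")[:,:,::-1]; t=cv2.imread("pics/top0.png")[:,:,::-1]
print([im[188,u].tolist() for u in range(262,370,6)]); print([im[v,309].tolist() for v in range(140,236,6)])
print([t[193,u].tolist() for u in range(208,240,2)])
E
```

```text
[[119, 115, 109], [83, 82, 79], [44, 43, 44], [42, 45, 45], [44, 43, 45], [42, 43, 43], [69, 67, 60], [123, 120, 112], [123, 120, 112], [122, 117, 111], [106, 103, 98], [72, 72, 73], [67, 69, 72], [70, 71, 73], [67, 67, 69], [69, 66, 62], [68, 63, 59], [102, 101, 94]]
[[119, 115, 107], [118, 114, 107], [56, 58, 59], [46, 48, 50], [50, 51, 53], [50, 49, 49], [103, 101, 95], [126, 122, 114], [126, 121, 114], [128, 123, 114], [57, 58, 58], [62, 65, 64], [64, 66, 67], [67, 69, 70], [63, 65, 66], [122, 118, 111]]
[[121, 115, 106], [68, 70, 70], [68, 71, 73], [72, 75, 75], [57, 59, 58], [73, 69, 64], [69, 68, 61], [67, 64, 59], [94, 92, 88], [46, 47, 48], [43, 45, 45], [45, 47, 47], [33, 32, 36], [68, 66, 60], [118, 114, 107], [113, 110, 102]]
```

```bash
cat >> h.py <<'E'
def steel(im,c,r=70):
    i=cv2.GaussianBlur(im,(3,3),0).astype(int); m=((i[...,2]-i[...,0]>=-3)&(i.mean(2)<100)).astype(np.uint8)
    k=np.zeros_like(m); cv2.circle(k,(int(c[0]),int(c[1])),r,1,-1); m*=k
    cs,_=cv2.findContours(m,cv2.RETR_EXTERNAL,cv2.CHAIN_APPROX_NONE); c=max(cs,key=cv2.contourArea); return cv2.convexHull(c)
E
cat > m.py <<'E'
from h import *
im=cv2.imread("pics/w1.png")[:,:,::-1]; T=np.load("w1T.npy")
c=steel(im,(309,188),55); print(cv2.fitEllipse(c)); w=ringfit("wrist",c,15,T);print("wrist",w)
t=cv2.imread("pics/top0.png")[:,:,::-1]; s=cv2.imread("pics/scene0.png")[:,:,::-1]
for nm,p,q,z in(("down",(382,204),(253,209),15),("up",(222,193),(429,247),3),("washer",(203,249),(445,199),6)):
    for n,i,u in(("top",t,p),("scene",s,q)):
        print(nm,n,ringfit(n,steel(i,u,24),z))
d=np.r_[w[0],0]-T[:3,3]; print("tool delta/250", (T[:3,:3].T@d/250).round(4))
E
python3 m.py
```

```text
((309.3394470214844, 187.236572265625), (79.70816802978516, 82.71420288085938), 96.41378021240234)
wrist (array([ 595.9, -233.4]), np.float64(31.2), array([ 595.9, -233.4,   31.5]))
down top (array([ 595.5, -234.8]), np.float64(30.8), array([ 596.1, -234.9,   31.3]))
down scene (array([ 595., -233.]), np.float64(31.5), array([ 595.4, -233.4,   32.6]))
up top (array([625.6, 190.7]), np.float64(30.9), array([625.5, 190.6,  31.4]))
up scene (array([623.3, 191.9]), np.float64(31.4), array([623.4, 192. ,  32.4]))
washer top (array([474.6, 230.2]), np.float64(30.2), array([474.5, 230.3,  30.6]))
washer scene (array([474.9, 231.5]), np.float64(30.9), array([474.9, 231.9,  31.7]))
tool delta/250 [ 0.0264 -0.0297  0.4859]
```

All three views agree on disc_down to within 1.5 mm, and the radius comes out at 31 mm as it should. Now I descend and grip.

Call:
play_rows(
  slide=[
    [0.026,-0.03,0.12],
    [0.026,-0.03,0.24],
    [0.026,-0.03,0.35],
    [0.026,-0.03,0.42],
    [0.026,-0.03,0.46],
    [0.026,-0.03,0.48],
    [0.026,-0.03,0.48],
    [0.026,-0.03,0.48],
    [0.026,-0.03,0.48],
    [0.026,-0.03,0.48],
    [0.026,-0.03,0.48],
    [0.026,-0.03,0.48],
  ],
  angular=[
    [0,0,0],
    [0,0,0],
    [0,0,0],
    [0,0,0],
    [0,0,0],
    [0,0,0],
    [0,0,0],
    [0,0,0],
    [0,0,0],
    [0,0,0],
    [0,0,0],
    [0,0,0],
  ],
  fingers=[-1,-1,-1,-1,-1,-1,-1,0,0,0,0,0],
  grip_force=60,
)

```text
time_s: 3.28
tcp_pos: [597.9, -230.5, 3.2]
eef_rot: [3.14, -0.001, 0.463]
wrist_force: [-1.4, 0.9, 6.7]
gripper_width: 59.3
grasp_force: 62.8
```

The fingers closed at 59.3 mm with 63 N on the pads. I'll lift and check the hold.

Call:
play_rows(
  slide=[
    [0,0,-0.04],
    [0,0,-0.14],
    [0,0,-0.3],
    [0,0,-0.46],
    [0,0,-0.54],
    [0,0,-0.56],
    [0,0,-0.56],
    [0,0,-0.56],
  ],
  angular=[
    [0,0,0],
    [0,0,0],
    [0,0,0],
    [0,0,0],
    [0,0,0],
    [0,0,0],
    [0,0,0],
    [0,0,0],
  ],
  fingers=[0,0,0,0,0,0,0,0],
)

```text
time_s: 4.28
tcp_pos: [595.9, -229.8, 139.4]
eef_rot: [-3.139, 0.002, 0.463]
wrist_force: [-0.8, -0.6, -0.8]
gripper_width: 59.6
grasp_force: 64.8
```

```bash
python3 - <<'E'
from h import *
T=tool(); im=cams.capture("wrist"); s=cams.capture("scene")
cv2.imwrite("pics/w2raw.png",im[:,:,::-1]); np.save("w2T.npy",T); print(T[:3,3].round(1),readout.get_obs()["time_s"])
p=proj("scene",T[:3,3]).astype(int); print(p)
a=cv2.resize(im[180:400,120:520],(400,220)); b=cv2.resize(s[p[1]-50:p[1]+50,p[0]-90:p[0]+90],(720,400))
o=np.zeros((600,800,3),np.uint8); o[:220,:400]=a; 
o[200:600,80:800]=b; o[:220,:400]=a
cv2.imwrite("pics/v2.png",cv2.convertScaleAbs(o[:,:,::-1],alpha=1.7))
E
```

```text
[ 595.9 -229.8  139.4] 4.375
[248 172]
```

View pics/v2.png

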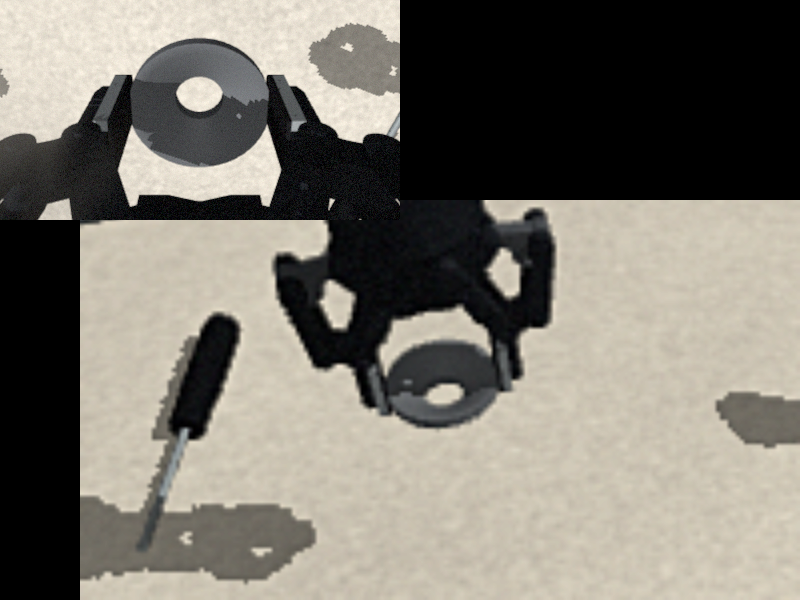

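The disc is held between the pads, with the wrist view showing its rim at about columns 251–389 and rows 218–347 of the full image. I'll work out its tilt and its centre in tool coordinates, and triangulate the arbor tip.

```bash
python3 - <<'E'
from h import *
from scipy.optimize import fsolve
im=cv2.imread("pics/w2raw.png")[:,:,::-1]
col=im[205:360,320].astype(int)
print([(205+k,col[k].tolist()) for k in list(range(8,26))+list(range(134,150))])
row=im[275].astype(int); print([(u,int(row[u].mean())) for u in list(range(244,258))+list(range(382,396))])
t=cv2.imread("pics/top0.png")[:,:,::-1]; s=cv2.imread("pics/scene0.png")[:,:,::-1]
o=np.hstack([cv2.resize(t[195:245,250:300],(400,400),interpolation=0),cv2.resize(s[175:230,343:398],(400,400),interpolation=0)])
cv2.imwrite("pics/v3.png",cv2.convertScaleAbs(o[:,:,::-1],alpha=1.7))
E
```

```text
[(213, [134, 129, 121]), (214, [132, 127, 119]), (215, [136, 132, 124]), (216, [131, 126, 119]), (217, [119, 117, 111]), (218, [71, 70, 69]), (219, [36, 38, 37]), (220, [39, 39, 38]), (221, [32, 33, 33]), (222, [35, 36, 35]), (223, [47, 49, 51]), (224, [64, 65, 65]), (225, [68, 68, 72]), (226, [64, 64, 66]), (227, [64, 64, 66]), (228, [66, 69, 67]), (229, [64, 66, 66]), (230, [60, 62, 65]), (339, [39, 39, 41]), (340, [37, 37, 39]), (341, [43, 39, 42]), (342, [44, 46, 47]), (343, [58, 59, 61]), (344, [66, 69, 70]), (345, [68, 71, 72]), (346, [80, 81, 80]), (347, [119, 117, 110]), (348, [133, 130, 120]), (349, [137, 131, 124]), (350, [140, 135, 127]), (351, [137, 132, 126]), (352, [133, 129, 120]), (353, [134, 130, 120]), (354, [132, 129, 120])]
[(244, 0), (245, 1), (246, 0), (247, 10), (248, 4), (249, 6), (250, 24), (251, 39), (252, 38), (253, 38), (254, 38), (255, 39), (256, 33), (257, 39), (382, 72), (383, 70), (384, 72), (385, 70), (386, 68), (387, 69), (388, 54), (389, 16), (390, 8), (391, 8), (392, 13), (393, 15), (394, 10), (395, 17)]
```

View pics/v3.png

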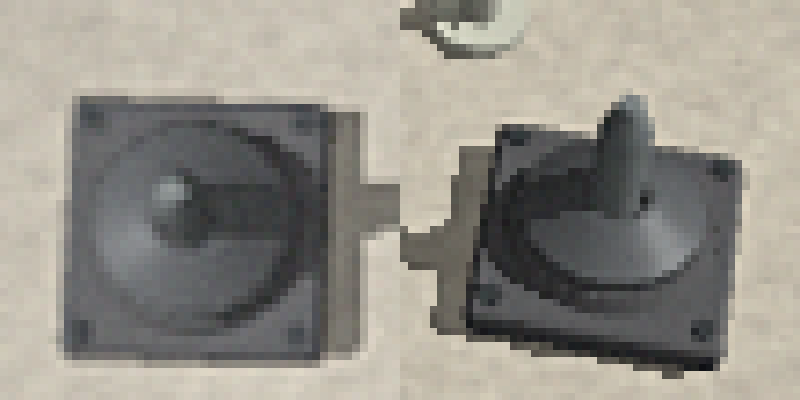

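The top crop shows the foot's top face with corners near (260,207), (291,208), (290,239.5) and (258,239.5), and the arbor tip at (271.8,218.8). The scene crop shows the tip at (374.5,189).

```bash
python3 - <<'E'
from h import *
from scipy.optimize import fsolve
print("tip",plane("top",(271.8,218.8),80).round(1),plane("scene",(374.5,189),79).round(1))
for z in (20,): 
    P=np.array([plane("top",p,z) for p in((260,207.3),(291,208),(290.3,239.6),(258.1,239.2))]); print(P.round(0),P.mean(0).round(1))
    q=[(343+(a-400)*.1375,175+b*.1375) for a,b in((497,127),(741,161),(718,360),(468,324))]
    P=np.array([plane("scene",p,z) for p in q]); print(P.round(0),P.mean(0).round(1))
print("cam",ray("top",(0,0))[0].round(),ray("scene",(0,0))[0].round())
# disc in tool frame: centre (xc,zc), tilt a about tool y; px: near-top row 223, far row 346.7, width 250.3..388.7 at row 275
m=cams.camera_model("wrist"); H=np.linalg.inv(m["hand_eye"]); K=m["intrinsics"]
def pr(x,y,z): c=K@(H@[x,y,z,1])[:3]; return c[:2]/c[2]
def f(v):
    x,z,a=v; c,s=np.cos(a),np.sin(a)
    return [pr(x+31*c,0,z+31*s)[1]-223.2, pr(x-31*c,0,z-31*s)[1]-347, np.ptp([pr(x,-31,z)[0],pr(x,31,z)[0]])-138.3]
s=fsolve(f,[0,-10,0]); print(s)
for x,z,a in ([s[0],s[1],s[2]],): print(pr(x,-31,z),pr(x,31,z),pr(x+31*np.cos(a)+6*np.sin(a)*-1,0,z+31*np.sin(a)+6*np.cos(a)))
E
```

```text
tip [541.   44.3  80. ] [539.7  47.6  79. ]
[[582.  83.  20.]
 [581.   2.  20.]
 [498.   2.  20.]
 [499.  85.  20.]] [540.1  42.9  20. ]
[[507.   6.  20.]
 [507.  90.  20.]
 [592.  88.  20.]
 [593.   7.  20.]] [549.6  47.8  20. ]
cam [ 363.  -68. 1044.] [1110.   22.  720.]
[-5.31887772 -8.95884423  0.04572818]
[249.92989888 288.34346175] [388.22989888 288.52405506] [319.15545981 218.57851938]
```

The disc is held nearly level, tilted 0.05 rad, with its centre about 4–5 mm back along tool x. The arbor is at about (541,45). I'll carry the disc over in two stages and hover for a close look.

Call:
play_rows(
  slide=[
    [0.03,-0.1,0],
    [0.08,-0.28,0],
    [0.14,-0.5,0],
    [0.2,-0.7,0],
    [0.25,-0.9,0],
    [0.31,-1.0,0],
  ],
  angular=[
    [0,0,0],
    [0,0,0],
    [0,0,0],
    [0,0,0],
    [0,0,0],
    [0,0,0],
  ],
  fingers=[0,0,0,0,0,0],
)

```text
time_s: 5.12
tcp_pos: [553.3, 31.5, 140.8]
eef_rot: [-3.14, 0.001, 0.467]
wrist_force: [0.9, -0.7, -1.0]
gripper_width: 59.1
grasp_force: 64.8
```

Call:
play_rows(
  slide=[
    [0,-0.06,0],
    [0,-0.08,0.04],
    [0,-0.08,0.09],
    [0,-0.08,0.11],
    [0,-0.08,0.11],
    [0,-0.08,0.11],
  ],
  angular=[
    [0,0,0],
    [0,0,0],
    [0,0,0],
    [0,0,0],
    [0,0,0],
    [0,0,0],
  ],
  fingers=[0,0,0,0,0,0],
)

```text
time_s: 5.88
tcp_pos: [546.2, 45.6, 113.9]
eef_rot: [3.141, -0.0, 0.462]
wrist_force: [-0.1, -0.0, -0.7]
gripper_width: 59.0
grasp_force: 64.8
```

```bash
python3 - <<'E'
from h import *
T=tool(); im=cams.capture("wrist"); s=cams.capture("scene"); t=cams.capture("top")
for n,i in(("w3",im),("s3",s),("t3",t)): cv2.imwrite(f"pics/{n}raw.png",i[:,:,::-1])
np.save("w3T.npy",T); print(T[:3,3].round(1),readout.get_obs()["time_s"])
p=proj("scene",T[:3,3]).astype(int)
a=cv2.resize(im[205:355,230:410],(480,400)); b=cv2.resize(s[p[1]-50:p[1]+50,p[0]-40:p[0]+40],(320,400))
cv2.imwrite("pics/v4.png",cv2.convertScaleAbs(np.hstack([a,b])[:,:,::-1],alpha=1.7))
E
```

```text
[546.2  45.6 113.9] 6.025
```

View pics/v4.png

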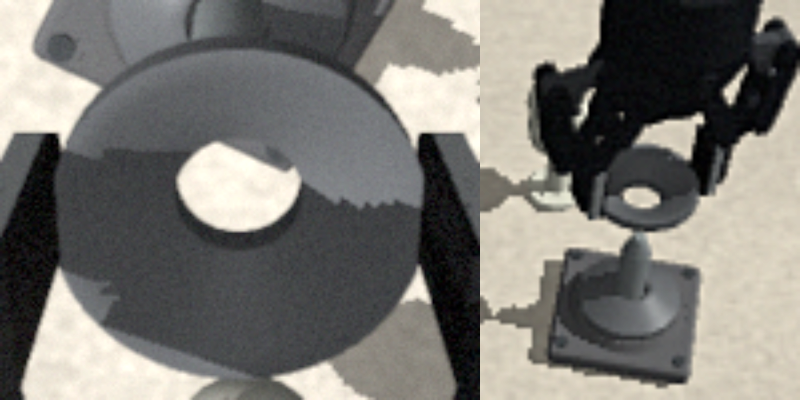

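The disc now hovers over the arbor in both views, but it hides the tip from the wrist camera. I'll back off 50 mm along tool x so the tip and the disc are both visible, then measure the offset directly.

Call:
play_rows(
  slide=[
    [-0.06,0,0],
    [-0.15,0,0],
    [-0.2,0,0],
    [-0.2,0,0],
    [-0.2,0,0],
    [-0.2,0,0],
  ],
  angular=[
    [0,0,0],
    [0,0,0],
    [0,0,0],
    [0,0,0],
    [0,0,0],
    [0,0,0],
  ],
  fingers=[0,0,0,0,0,0],
)

```text
time_s: 6.78
tcp_pos: [501.8, 24.2, 113.9]
eef_rot: [3.142, -0.001, 0.463]
wrist_force: [0.0, 0.7, -1.2]
gripper_width: 59.2
grasp_force: 64.8
```

```bash
python3 - <<'E'
from h import *
T=tool(); im=cams.capture("wrist"); np.save("w4T.npy",T); cv2.imwrite("pics/w4.png",cv2.convertScaleAbs(im[:,:,::-1],alpha=1.5))
print(T[:3,3].round(1),proj("wrist",[541,44.5,80],T).round(1))
E
```

```text
[501.8  24.2 113.9] [317.9 160. ]
```

View pics/w4.png

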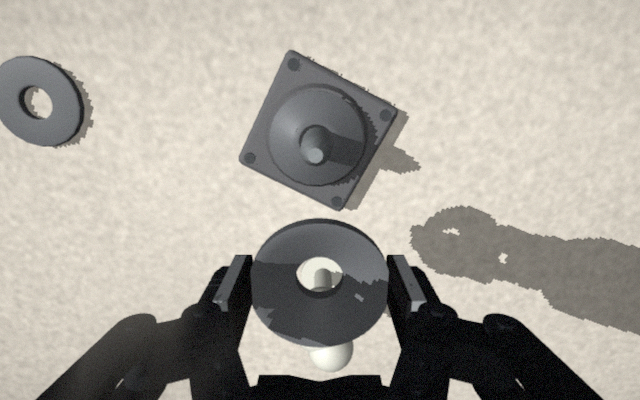

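The wrist view shows the foot's top corners at (291,50), (397,110), (343,210) and (240,163), its screws at (294,64), (386,116), (337,202) and (250,158), and the arbor tip at about (316,155). I'll cast these.

```bash
python3 - <<'E'
from h import *
T=np.load("w4T.npy"); im=cv2.imread("pics/w4.png")
H=cv2.cvtColor(im[140:172,300:334],cv2.COLOR_BGR2GRAY); b=cv2.threshold(H,0,255,cv2.THRESH_OTSU)[1]
n,l,st,ce=cv2.connectedComponentsWithStats(b); print(st.tolist(),(ce+[300,140]).round(1).tolist())
inv=np.linalg.inv(T)
tl=lambda p:(inv@np.r_[p,1])[:3].round(1)
for p in((316,155),(317,155)): q=plane("wrist",p,80,T); print("tip",q.round(1),tl(q))
for S in(((291,50),(397,110),(343,210),(240,163)),((294,64),(386,116),(337,202),(250,158))):
    P=np.array([plane("wrist",p,20,T) for p in S]); q=P.mean(0); print(np.linalg.norm(P-np.roll(P,1,0),axis=1).round(1),q.round(1),tl(q))
E
```

```text
[[0, 0, 34, 32, 679], [0, 0, 23, 25, 409]] [[320.4, 157.8], [310.0, 151.7]]
tip [542.9  46.6  80. ] [46.7 -1.7 34. ]
tip [543.1  46.1  80. ] [46.7 -1.2 34. ]
[82.  78.9 78.9 80.7] [544.1  46.4  20. ] [47.7 -1.  94. ]
[69.  69.1 68.7 69.1] [543.2  46.8  20. ] [47.  -1.7 94. ]
```

The tip, foot corners and screws agree on the arbor at tool (46.9,-1.5), and the disc centre is at about (-5,0). That makes the shift x +52 mm, y -1.6 mm. I'll then descend partway onto the taper.

Call:
play_rows(
  slide=[
    [0.06,-0.006,0],
    [0.15,-0.006,0],
    [0.208,-0.006,0],
    [0.208,-0.006,0],
    [0.208,-0.006,0.05],
    [0.208,-0.006,0.1],
    [0.208,-0.006,0.13],
    [0.208,-0.006,0.16],
    [0.208,-0.006,0.18],
    [0.208,-0.006,0.18],
  ],
  angular=[
    [0,0,0],
    [0,0,0],
    [0,0,0],
    [0,0,0],
    [0,0,0],
    [0,0,0],
    [0,0,0],
    [0,0,0],
    [0,0,0],
    [0,0,0],
  ],
  fingers=[0,0,0,0,0,0,0,0,0,0],
)

```text
time_s: 8.07
tcp_pos: [546.8, 48.2, 68.5]
eef_rot: [-3.141, 0.001, 0.463]
wrist_force: [-1.4, -0.1, -1.2]
gripper_width: 59.7
grasp_force: 64.8
```

```bash
python3 - <<'E'
from h import *
im=cams.capture("wrist"); s=cams.capture("scene"); T=tool(); print(T[:3,3].round(1))
p=proj("scene",T[:3,3]).astype(int)
a=cv2.resize(im[205:355,230:410],(480,400)); b=cv2.resize(s[p[1]-50:p[1]+50,p[0]-40:p[0]+40],(320,400))
cv2.imwrite("pics/v5.png",cv2.convertScaleAbs(np.hstack([a,b])[:,:,::-1],alpha=1.7))
E
```

```text
[547.2  48.3  69. ]
```

View pics/v5.png

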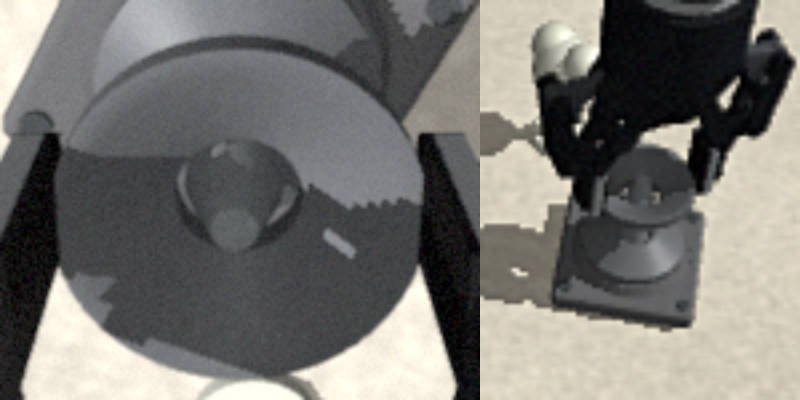

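The arbor tip shows inside the bore at about (235,228) in the crop, with no contact force. I'll descend slowly.

Call:
play_rows(
  slide=[
    [0,0,0.03],
    [0,0,0.06],
    [0,0,0.08],
    [0,0,0.09],
    [0,0,0.1],
    [0,0,0.1],
  ],
  angular=[
    [0,0,0],
    [0,0,0],
    [0,0,0],
    [0,0,0],
    [0,0,0],
    [0,0,0],
  ],
  fingers=[0,0,0,0,0,0],
)

```text
time_s: 8.93
tcp_pos: [547.0, 48.2, 43.7]
eef_rot: [3.142, 0.0, 0.463]
wrist_force: [-0.1, 0.3, -1.3]
gripper_width: 59.3
grasp_force: 64.8
```

Call:
play_rows(
  slide=[
    [0,0,0.005],
    [0,0,0.01],
    [0,0,0.013],
    [0,0,0.016],
    [0,0,0.016],
  ],
  angular=[
    [0,0,0],
    [0,0,0],
    [0,0,0],
    [0,0,0],
    [0,0,0],
  ],
  fingers=[0,0,0,0,0],
)

```text
time_s: 9.55
tcp_pos: [546.9, 48.2, 39.7]
eef_rot: [3.141, 0.0, 0.463]
wrist_force: [-0.5, 0.2, -1.2]
gripper_width: 59.2
grasp_force: 64.8
```

Call:
play_rows(
  slide=[
    [0,0,0.004],
    [0,0,0.006],
    [0,0,0.008],
    [0,0,0.01],
    [0,0,0.01],
  ],
  angular=[
    [0,0,0],
    [0,0,0],
    [0,0,0],
    [0,0,0],
    [0,0,0],
  ],
  fingers=[0,0,0,0,0],
)

```text
time_s: 10.18
tcp_pos: [547.0, 48.2, 38.2]
eef_rot: [3.141, 0.0, 0.463]
wrist_force: [-2.8, -0.3, 6.7]
gripper_width: 59.0
grasp_force: 65.5
```

Contact came at TCP z 38.2, exactly the height expected for seated. I'll release and rise.

Call:
play_rows(
  slide=[
    [0,0,0],
    [0,0,0],
    [0,0,0],
    [0,0,0],
    [0,0,-0.03],
    [0,0,-0.12],
    [0,0,-0.28],
    [0,0,-0.44],
    [0,0,-0.5],
    [0,0,-0.5],
    [0,0,-0.5],
  ],
  angular=[
    [0,0,0],
    [0,0,0],
    [0,0,0],
    [0,0,0],
    [0,0,0],
    [0,0,0],
    [0,0,0],
    [0,0,0],
    [0,0,0],
    [0,0,0],
    [0,0,0],
  ],
  fingers=[-1,-1,-1,-1,-1,-1,-1,-1,-1,-1,-1],
)

```text
time_s: 11.55
tcp_pos: [545.8, 48.0, 160.8]
eef_rot: [-3.141, 0.003, 0.463]
wrist_force: [0.4, 0.0, -0.4]
gripper_width: 85.8
grasp_force: 0.0
```

```bash
python3 - <<'E'
from h import *
T=tool(); im=cams.capture("wrist"); s=cams.capture("scene"); np.save("w6T.npy",T)
cv2.imwrite("pics/w6.png",im[:,:,::-1]); cv2.imwrite("pics/s6.png",s[:,:,::-1])
print(T[:3,3].round(1)); p=proj("scene",[543,46.5,40]).astype(int); print(p)
c=steel(im,proj("wrist",[543,46.5,50],T),200)
a=cv2.resize(im[60:310,190:450],(416,400)); b=cv2.resize(s[p[1]-35:p[1]+35,p[0]-35:p[0]+32],(384,400))
cv2.imwrite("pics/v6.png",cv2.convertScaleAbs(np.hstack([a,b])[:,:,::-1],alpha=1.7))
d=np.r_[624.8,191,0]-T[:3,3]; print("to up, tool/250",(T[:3,:3].T@d/250).round(4))
E
```

```text
[545.8  48.  160.8]
[371 200]
to up, tool/250 [ 0.5398 -0.3701  0.6418]
```

View pics/v6.png

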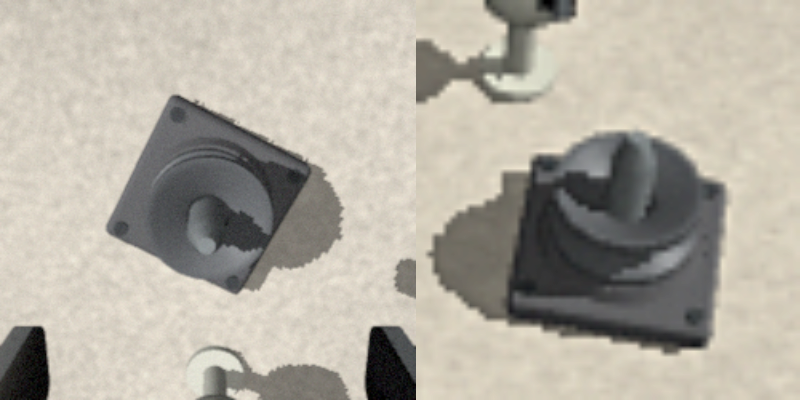

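The middle disc sits level on the first disc, bowl up, with the arbor standing through it; that was my last allowed view. From here I rely on numbers, starting with a hover over disc_up.

Call:
play_rows(
  slide=[
    [0.1,-0.07,0],
    [0.27,-0.185,0],
    [0.42,-0.29,0.05],
    [0.54,-0.37,0.12],
    [0.54,-0.37,0.16],
    [0.54,-0.37,0.16],
    [0.54,-0.37,0.16],
    [0.54,-0.37,0.16],
  ],
  angular=[
    [0,0,0],
    [0,0,0],
    [0,0,0],
    [0,0,0],
    [0,0,0],
    [0,0,0],
    [0,0,0],
    [0,0,0],
  ],
  fingers=[-1,-1,-1,-1,-1,-1,-1,-1],
)

```text
time_s: 12.65
tcp_pos: [626.9, 190.2, 123.1]
eef_rot: [3.141, -0.001, 0.461]
wrist_force: [-0.0, 0.2, 0.9]
gripper_width: 85.3
grasp_force: 0.0
```

```bash
python3 - <<'E'
from h import *
T=tool(); im=cams.capture("wrist"); np.save("w7T.npy",T); cv2.imwrite("pics/w7.png",im[:,:,::-1])
p=proj("wrist",[624.8,191,3],T); print(T[:3,3].round(1),p)
c=steel(im,p,60); print(cv2.fitEllipse(c)); 
for z in(3,6,0): w=ringfit("wrist",c,z,T); print(z,w)
w=ringfit("wrist",c,3,T)
print((T[:3,:3].T@(np.r_[w[0],0]-T[:3,3])).round(1))
E
```

```text
[626.9 190.2 123.1] [316.99372253 193.72344376]
((316.43505859375, 191.49517822265625), (76.0496826171875, 78.86703491210938), 93.87985229492188)
3 (array([625.3, 191.7]), np.float64(31.6), array([625.4, 191.6,  32. ]))
6 (array([626.1, 192.1]), np.float64(31.2), array([626.2, 192. ,  31.6]))
0 (array([624.4, 191.3]), np.float64(31.9), array([624.5, 191.2,  32.3]))
[ -0.8  -2.2 123.1]
```

The wrist measurement puts disc_up at (625.5,191.8), which agrees with the earlier views. Its rim is low, so I'll partly close the fingers and descend, feeling for the table.

Call:
play_rows(
  slide=[
    [-0.002,-0.009,0.1],
    [-0.002,-0.009,0.22],
    [-0.002,-0.009,0.34],
    [-0.002,-0.009,0.42],
    [-0.002,-0.009,0.46],
    [-0.002,-0.009,0.48],
    [-0.002,-0.009,0.495],
    [-0.002,-0.009,0.5],
    [-0.002,-0.009,0.5],
  ],
  angular=[
    [0,0,0],
    [0,0,0],
    [0,0,0],
    [0,0,0],
    [0,0,0],
    [0,0,0],
    [0,0,0],
    [0,0,0],
    [0,0,0],
  ],
  fingers=[-0.7,-0.7,-0.7,-0.7,-0.7,-0.7,-0.7,-0.7,-0.7],
)

```text
time_s: 13.82
tcp_pos: [625.3, 193.2, -2.3]
eef_rot: [3.141, -0.001, 0.463]
wrist_force: [-0.5, -0.4, -0.5]
gripper_width: 72.5
grasp_force: 0.0
```

Call:
play_rows(
  slide=[
    [0,0,0.004],
    [0,0,0.008],
    [0,0,0.01],
    [0,0,0.01],
  ],
  angular=[
    [0,0,0],
    [0,0,0],
    [0,0,0],
    [0,0,0],
  ],
  fingers=[-0.7,-0.7,-0.7,-0.7],
)

```text
time_s: 14.32
tcp_pos: [625.0, 193.1, -5.3]
eef_rot: [3.141, 0.0, 0.463]
wrist_force: [0.6, -0.2, -0.6]
gripper_width: 72.4
grasp_force: 0.0
```

No table contact at -5.3, so the pads do sit well back at this opening. I'll back off 1 mm and close.

Call:
play_rows(
  slide=[
    [0,0,-0.004],
    [0,0,-0.004],
    [0,0,-0.004],
    [0,0,-0.004],
    [0,0,-0.004],
    [0,0,-0.004],
  ],
  angular=[
    [0,0,0],
    [0,0,0],
    [0,0,0],
    [0,0,0],
    [0,0,0],
    [0,0,0],
  ],
  fingers=[-0.7,0,0,0,0,0],
  grip_force=60,
)

```text
time_s: 15.08
tcp_pos: [625.4, 193.2, -3.0]
eef_rot: [3.141, -0.001, 0.463]
wrist_force: [-1.6, -1.4, 5.2]
gripper_width: 59.2
grasp_force: 62.8
```

Call:
play_rows(
  slide=[
    [0,0,-0.03],
    [0,0,-0.1],
    [0,0,-0.25],
    [0,0,-0.42],
    [0,0,-0.55],
    [0,0,-0.58],
    [0,0,-0.58],
    [0,0,-0.58],
  ],
  angular=[
    [0,0,0],
    [0,0,0],
    [0,0,0],
    [0,0,0],
    [0,0,0],
    [0,0,0],
    [0,0,0],
    [0,0,0],
  ],
  fingers=[0,0,0,0,0,0,0,0],
)

```text
time_s: 16.08
tcp_pos: [623.8, 192.6, 138.9]
eef_rot: [-3.141, 0.003, 0.463]
wrist_force: [0.5, -0.4, -1.8]
gripper_width: 58.6
grasp_force: 64.7
```

```bash
python3 - <<'E'
from h import *
T=tool(); im=cams.capture("wrist"); np.save("w8T.npy",T); cv2.imwrite("pics/w8.png",im[:,:,::-1])
print(T[:3,3].round(1))
g=im.mean(2).round().astype(int)
print([(v,int(g[v,320])) for v in range(205,362)])
print([(u,int(g[285,u])) for u in list(range(242,262))+list(range(378,396))])
# bore: bright region inside
b=(cv2.GaussianBlur(im,(3,3),0).mean(2)>100).astype(np.uint8)
n,l,st,ce=cv2.connectedComponentsWithStats(b[210:355,250:390]); print(st[1:].tolist(),(ce[1:]+[250,210]).round(1).tolist())
E
```

```text
[623.8 192.6 138.9]
[(205, 129), (206, 132), (207, 120), (208, 82), (209, 35), (210, 32), (211, 35), (212, 42), (213, 61), (214, 72), (215, 71), (216, 72), (217, 69), (218, 71), (219, 71), (220, 76), (221, 70), (222, 69), (223, 70), (224, 70), (225, 71), (226, 68), (227, 69), (228, 73), (229, 73), (230, 69), (231, 70), (232, 73), (233, 72), (234, 72), (235, 71), (236, 73), (237, 69), (238, 75), (239, 69), (240, 72), (241, 71), (242, 73), (243, 71), (244, 71), (245, 72), (246, 75), (247, 74), (248, 76), (249, 71), (250, 74), (251, 75), (252, 73), (253, 73), (254, 72), (255, 73), (256, 72), (257, 74), (258, 71), (259, 73), (260, 71), (261, 72), (262, 70), (263, 70), (264, 66), (265, 67), (266, 72), (267, 102), (268, 126), (269, 130), (270, 128), (271, 127), (272, 126), (273, 127), (274, 131), (275, 130), (276, 131), (277, 130), (278, 127), (279, 130), (280, 131), (281, 131), (282, 129), (283, 130), (284, 128), (285, 132), (286, 131), (287, 130), (288, 130), (289, 128), (290, 134), (291, 132), (292, 135), (293, 135), (294, 136), (295, 129), (296, 133), (297, 130), (298, 128), (299, 130)
[... 679 characters left out ...]
359, 136), (360, 132), (361, 131)]
[(242, 7), (243, 6), (244, 5), (245, 9), (246, 4), (247, 9), (248, 10), (249, 8), (250, 4), (251, 8), (252, 21), (253, 32), (254, 30), (255, 33), (256, 36), (257, 39), (258, 31), (259, 31), (260, 38), (261, 34), (378, 34), (379, 34), (380, 34), (381, 35), (382, 39), (383, 35), (384, 39), (385, 32), (386, 26), (387, 0), (388, 5), (389, 0), (390, 12), (391, 7), (392, 12), (393, 7), (394, 8), (395, 15)]
[[0, 0, 51, 44, 840], [89, 0, 51, 44, 860], [33, 37, 1, 1, 1], [34, 40, 1, 1, 1], [39, 50, 1, 1, 1], [45, 57, 50, 37, 1395], [0, 91, 129, 54, 3016]] [[263.4, 223.3], [375.5, 223.5], [283.0, 247.0], [284.0, 250.0], [289.0, 260.0], [319.1, 285.1], [298.1, 339.5]]
```

```bash
python3 - <<'E'
from h import *
from scipy.optimize import least_squares
m=cams.camera_model("wrist"); H=np.linalg.inv(m["hand_eye"]); K=m["intrinsics"]
def pr(x,y,z): c=K@(H@[x,y,z,1])[:3]; return c[:2]/c[2]
def pt(v,r,h,y=0): # r along disc x, h above wide plane (tool -z)
    x,z,a=v; return pr(x+r*np.cos(a)+h*np.sin(a),y,z+r*np.sin(a)-h*np.cos(a))
obs=[(31,6,212.7),(31,0,207.8),(-31,6,336.6),(11,15,266.7),(-11,15,312.5),(-11,0,304.4)]
f=lambda v:[pt(v,r,h)[1]-o for r,h,o in obs]+[0.3*(pt(v,0,3,31)[0]-pt(v,0,3,-31)[0]-134.7)]
s=least_squares(f,[-4,-3,0]); print(s.x.round(3),np.round(s.fun,1))
# y centre from rim cols & bore col 319.1+
print(pt(s.x,0,6,-31),pt(s.x,0,6,31),pt(s.x,0,15),pt(s.x,0,0))
# recheck arbor in tool frame now from w6 (settled, open) : tip world = 543.0,46.6
T=tool(); print((np.linalg.inv(T)@[543.0,46.5,80,1]).round(1))
T6=np.load("w6T.npy"); print(proj("wrist",[543,46.5,80],T6))
E
```

```text
[-2.367 -1.985  0.093] [ 0.9  2.2  4.8 -0.9  1.  -8.3  0.4]
[249.86714498 280.28688245] [388.30125257 280.46618946] [319.063076   290.07468615] [319.08676325 274.49794172]
[-137.5   94.7   59.3    1. ]
[319.44637425 212.75789562]
```

```bash
python3 - <<'E'
from h import *
from scipy.optimize import least_squares
m=cams.camera_model("wrist"); H=np.linalg.inv(m["hand_eye"]); K=m["intrinsics"]
def pr(x,y,z): c=K@(H@[x,y,z,1])[:3]; return c[:2]/c[2]
def pt(v,r,h,y=0):
    x,z,a=v; return pr(x+r*np.cos(a)+h*np.sin(a),y,z+r*np.sin(a)-h*np.cos(a))
obs=[(31,6,212.7),(31,0,207.8),(-31,6,336.6),(11,15,266.7),(-11,15,312.5)]
for w in(0,.3,1):
    f=lambda v:[pt(v,r,h)[1]-o for r,h,o in obs]+[w*(pt(v,0,3,31)[0]-pt(v,0,3,-31)[0]-134.7)]
    s=least_squares(f,[-4,-3,0]); print(w,s.x.round(3),np.round(s.fun,1))
# tip in w6 picture (crop col 205,row 243 of 416x400 crop from [60:310,190:450])
T6=np.load("w6T.npy"); u=(190+205/1.6,60+243/1.6); q=plane("wrist",u,80,T6); print(u,q.round(1),(np.linalg.inv(T6)@np.r_[q,1]).round(1))
E
```

```text
0 [ 0.271 -3.887  0.   ] [ 0. -0. -0. -0.  0.  0.]
0.3 [-0.159 -3.223  0.007] [ 0.2  0.2 -0.  -0.2 -0.2  0.8]
1 [-1.334 -1.406  0.025] [ 0.6  0.9 -0.  -0.7 -0.8  0.9]
(318.125, 211.875) [543.2  47.6  80. ] [-2.3 -0.7 80.8  1. ]
```

The fit is clean: the disc is level, centred at tool (0.3,0), with its wide plane 3.9 mm above the TCP. I'll carry it to TCP (542.8,46.6) at this height.

Call:
play_rows(
  slide=[
    [-0.07,0.05,0],
    [-0.2,0.14,0],
    [-0.36,0.25,0],
    [-0.48,0.33,0],
    [-0.551,0.378,0],
    [-0.551,0.378,0.06],
    [-0.551,0.378,0.11],
    [-0.551,0.378,0.12],
    [-0.551,0.378,0.12],
  ],
  angular=[
    [0,0,0],
    [0,0,0],
    [0,0,0],
    [0,0,0],
    [0,0,0],
    [0,0,0],
    [0,0,0],
    [0,0,0],
    [0,0,0],
  ],
  fingers=[0,0,0,0,0,0,0,0,0],
)

```text
time_s: 17.25
tcp_pos: [544.1, 48.1, 110.3]
eef_rot: [-3.141, 0.0, 0.464]
wrist_force: [-0.5, 0.2, -2.3]
gripper_width: 59.0
grasp_force: 64.7
```

```bash
python3 - <<'E'
from h import *
T=tool(); print(T[:3,3].round(1),readout.get_obs()["time_s"]); print((np.linalg.inv(T)@[543.0,46.7,80,1]).round(1)[:2], "disc at 0.3,0")
E
```

```text
[544.1  48.1 110.3] 17.25
[-1.6  0.8] disc at 0.3,0
```

Call:
play_rows(
  slide=[
    [-0.007,0.003,0],
    [-0.007,0.003,0.05],
    [-0.007,0.003,0.1],
    [-0.007,0.003,0.13],
    [-0.007,0.003,0.15],
    [-0.007,0.003,0.16],
    [-0.007,0.003,0.17],
    [-0.007,0.003,0.17],
  ],
  angular=[
    [0,0,0],
    [0,0,0],
    [0,0,0],
    [0,0,0],
    [0,0,0],
    [0,0,0],
    [0,0,0],
    [0,0,0],
  ],
  fingers=[0,0,0,0,0,0,0,0],
)

```text
time_s: 18.25
tcp_pos: [542.8, 45.6, 68.3]
eef_rot: [3.141, -0.0, 0.463]
wrist_force: [0.5, -0.4, -1.0]
gripper_width: 59.0
grasp_force: 64.7
```

```bash
python3 - <<'E'
from h import *
T=tool(); im=cams.capture("wrist"); cv2.imwrite("pics/w9.png",im[:,:,::-1]); print(T[:3,3].round(1),proj("wrist",[543,46.7,80],T).round(1))
# bore interior (crown edge rows ~267-312): brightness map
g=cv2.resize(im[258:322,285:353].mean(2),(34,32),interpolation=cv2.INTER_AREA).astype(int)
print("\n".join("".join(f"{v:4d}" for v in r) for r in g))
E
```

```text
[542.8  45.6  68.3] [317. 280.]
 105 108 108 106 106 103 102  96  94  92  90  88  87  84  83  81  80  79  78  77  75  75  74  73  71  69  67  69  68  67  65  63  65  63
 105 107 109 105 106 104 102  99  95  92  88  86  83  82  80  80  79  77  77  76  76  74  73  72  72  70  68  66  66  66  64  65  64  62
 104 105 107 109 107 104 101  97  94  90  87  83  81  79  78  77  78  76  75  75  75  74  74  72  70  70  68  65  65  65  65  65  63  62
 103 105 106 107 106 104 100  95  90  86  83  82  78  78  74  77  75  73  74  74  73  74  74  71  71  70  68  68  67  65  64  62  63  62
 101 104 104 106 106 100  95  91  86  83  79  76  74  72  70  67  66  65  66  69  69  72  73  72  70  70  68  67  67  65  64  62  62  61
  98 100 104 103  99  96  90  87  83  80  73  68  60  53  49  48  52  50  50  45  47  52  62  69  71  71  70  71  68  65  66  63  62  60
  96  97  99  98  94  93  87  83  77  71  54  47  46  48  50  57  62  57  48  44  42  40  39  42  57  70  71  70  67  66  64  63  62  59
  93  94  95  91  89  85  83  78  59  40  43  44  48  50  70  78  68  56  46  44  42  43  36  34  40  51  67 
[... 2615 characters left out ...]
 37  39  37  37
  37  37  34  36  36  36  39  39  38  39  39  39  41  37  35  35  35  34  32  35  39  38  40  41  41  40  39  38  37  37  37  34  37  35
  36  35  34  37  38  39  37  38  38  40  39  39  37  38  38  39  36  40  39  38  40  38  40  38  40  38  38  37  36  34  37  39  36  36
  35  36  36  36  35  37  37  36  39  35  39  37  38  38  38  37  37  37  37  39  40  40  37  38  37  39  35  38  37  36  35  37  38  35
  36  36  34  34  37  37  36  34  36  36  34  36  38  40  37  36  38  35  38  38  37  35  37  36  35  36  36  36  37  36  37  36  36  35
  36  36  34  35  35  38  37  37  37  36  34  34  36  35  38  37  37  36  37  36  35  37  36  36  34  35  36  35  37  37  34  36  36  35
```

```bash
python3 - <<'E'
from h import *
T=tool(); 
for u in((316.5,281.5),(317,282.6)):
    q=plane("wrist",u,80,T); print(q.round(1),(np.linalg.inv(T)@np.r_[q,1]).round(2)[:2])
E
```

```text
[542.2  46.6  80. ] [-0.15 -1.12]
[541.8  46.1  80. ] [-0.7  -0.91]
```

The tip is within about 1 mm of the bore centre. I'll nudge x -0.7 and y -1.0 mm and descend.

Call:
play_rows(
  slide=[
    [-0.003,-0.004,0.01],
    [-0.003,-0.004,0.03],
    [-0.003,-0.004,0.05],
    [-0.003,-0.004,0.065],
    [-0.003,-0.004,0.075],
    [-0.003,-0.004,0.08],
    [-0.003,-0.004,0.08],
  ],
  angular=[
    [0,0,0],
    [0,0,0],
    [0,0,0],
    [0,0,0],
    [0,0,0],
    [0,0,0],
    [0,0,0],
  ],
  fingers=[0,0,0,0,0,0,0],
)

```text
time_s: 19.18
tcp_pos: [541.6, 46.2, 48.3]
eef_rot: [3.142, 0.0, 0.463]
wrist_force: [0.1, 0.4, -1.8]
gripper_width: 58.8
grasp_force: 64.7
```

Call:
play_rows(
  slide=[
    [0,0,0.003],
    [0,0,0.006],
    [0,0,0.009],
    [0,0,0.009],
  ],
  angular=[
    [0,0,0],
    [0,0,0],
    [0,0,0],
    [0,0,0],
  ],
  fingers=[0,0,0,0],
)

```text
time_s: 19.68
tcp_pos: [541.8, 46.2, 47.0]
eef_rot: [3.141, -0.0, 0.463]
wrist_force: [-2.8, -0.2, 6.5]
gripper_width: 58.9
grasp_force: 65.5
```

Contact came at TCP z 47.0. The disc was gripped 3.0 mm above the TCP, so its wide end is at 50 mm, as required. I'll release and rise.

Call:
play_rows(
  slide=[
    [0,0,0],
    [0,0,0],
    [0,0,0],
    [0,0,0],
    [0,0,-0.03],
    [0,0,-0.12],
    [0,0,-0.28],
    [0,0,-0.44],
    [0,0,-0.48],
    [0,0,-0.48],
    [0,0,-0.48],
  ],
  angular=[
    [0,0,0],
    [0,0,0],
    [0,0,0],
    [0,0,0],
    [0,0,0],
    [0,0,0],
    [0,0,0],
    [0,0,0],
    [0,0,0],
    [0,0,0],
    [0,0,0],
  ],
  fingers=[-1,-1,-1,-1,-1,-1,-1,-1,-1,-1,-1],
)

```text
time_s: 21.05
tcp_pos: [540.5, 45.9, 164.6]
eef_rot: [-3.141, 0.003, 0.463]
wrist_force: [-0.3, 0.0, 0.1]
gripper_width: 85.5
grasp_force: 0.0
```

```bash
python3 - <<'E'
from h import *
T=tool(); im=cams.capture("wrist"); s=cams.capture("scene"); print(T[:3,3].round(1))
# expected level stack: rim top z 56 R31, crown z 65 R15.5; compare outline extremes in wrist columns/rows
X=np.array([542.4,46.4]); th=np.linspace(0,2*np.pi,180)
for n,i in(("wrist",im),("scene",s)):
    TT=T if n=="wrist" else None
    for z,r in((56,31),(50,31),(65,15.5)):
        P=np.array([proj(n,[X[0]+r*np.cos(a),X[1]+r*np.sin(a),z],TT) for a in th]); print(n,z,"u",P[:,0].min().round(1),P[:,0].max().round(1),"v",P[:,1].min().round(1),P[:,1].max().round(1))
    c=proj(n,[*X,56],TT).astype(int); g=i.mean(2).astype(int)
    w=62 if n=="wrist" else 28
    print(n,c,"row:",g[c[1],c[0]-w:c[0]+w].tolist()); print("col:",g[c[1]-w:c[1]+w,c[0]].tolist())
cv2.imwrite("pics/wA.png",im[:,:,::-1]); cv2.imwrite("pics/sA.png",s[:,:,::-1])
E
```

```text
[540.5  45.9 164.6]
wrist 56 u 279.3 360.5 v 153.3 230.8
wrist 50 u 280.1 359.7 v 151.7 227.8
wrist 65 u 298.9 340.9 v 176.9 216.7
wrist [319 193] row: [100, 66, 68, 64, 65, 54, 43, 41, 44, 42, 43, 46, 40, 47, 58, 61, 64, 62, 64, 63, 66, 65, 63, 70, 71, 69, 69, 67, 69, 73, 72, 72, 73, 73, 73, 72, 73, 71, 76, 75, 77, 76, 76, 78, 76, 75, 71, 69, 59, 41, 30, 53, 73, 75, 76, 73, 77, 73, 73, 69, 63, 65, 56, 53, 51, 47, 43, 40, 35, 31, 32, 28, 33, 37, 32, 30, 34, 30, 44, 53, 53, 54, 51, 49, 45, 46, 48, 51, 48, 47, 45, 42, 45, 46, 46, 45, 50, 42, 42, 43, 47, 42, 46, 41, 36, 30, 27, 32, 52, 70, 70, 68, 69, 72, 71, 68, 65, 72, 70, 69, 68, 69, 70, 69]
col: [64, 67, 60, 63, 64, 64, 63, 56, 50, 47, 48, 55, 61, 53, 37, 56, 61, 47, 46, 58, 63, 52, 41, 50, 65, 61, 64, 65, 61, 65, 65, 64, 62, 63, 65, 64, 66, 65, 68, 62, 64, 66, 62, 70, 65, 67, 66, 66, 63, 62, 66, 62, 57, 47, 50, 50, 54, 55, 58, 52, 57, 56, 56, 59, 61, 63, 59, 70, 86, 86, 83, 87, 88, 88, 89, 90, 84, 84, 66, 29, 38, 48, 60, 59, 61, 55, 53, 53, 51, 53, 55, 51, 50, 48, 48, 49, 49, 49, 53, 49, 69, 105, 132, 132, 128, 126, 129, 125, 124, 125, 127, 130, 131, 128, 128, 129, 129, 130, 127, 128, 126, 122, 124, 125]
scene 56 u 359.6 386.0 v 186.3 206.5
scene 50 u 359.3 385.6 v 187.9 208.1
scene 65 u 366.5 379.8 v 188.7 198.8
scene [372 196] row: [119, 121, 118, 119, 123, 127, 123, 54, 61, 63, 63, 48, 28, 64, 62, 59, 27, 42, 41, 41, 42, 44, 43, 46, 49, 50, 52, 57, 53, 43, 48, 53, 48, 69, 82, 88, 77, 73, 69, 67, 65, 66, 77, 88, 105, 123, 123, 120, 117, 120, 119, 118, 118, 117, 117, 119]
col: [117, 119, 117, 118, 119, 117, 117, 116, 115, 120, 115, 117, 118, 117, 117, 113, 121, 111, 46, 43, 50, 42, 32, 33, 37, 38, 39, 35, 53, 58, 57, 56, 57, 59, 58, 59, 61, 54, 24, 51, 30, 28, 34, 32, 65, 56, 27, 51, 44, 43, 51, 58, 58, 46, 26, 20]
```

The outline matches a level, fully seated stack: the top disc's rim edges are at rows 153 and 231, against 153.3 and 230.8 predicted. The gripper is clear, so I'm handing in.

```bash
python3 -c "
from station import env
print(env.finish_job())"
```

```text
the job is handed in; nothing more can be done
None
```

I put both cones on the arbor, crown to crown and then rim to rim, released them and handed the job in at about 21 s. The measured heights and outlines match a level, fully seated stack, and nothing else was touched, but the hand-in gave no verdict.

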